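Move the parts basket to the other swing-out arm and fold the empty one

TASK

The parts basket hangs on the orange swing-out arm, which is wanted out of the way. First swing the blue arm all the way out, then hang the basket with its heat sink on the blue arm, keeping it level enough that nothing tips out, and once the orange arm is empty fold it flat against its stand. Do not knock over or shift the other things on the bench.

Things in the scene. Friction and masses are not known exactly. Their poses are not given: they have to be found in the camera images.
- stand_orange: Fixed stand of the orange arm, left or right of the blue one: dark steel base plate 10 thick and post, level aluminium crossbar on top. Origin on the table, z up, front faces its own -x. In its frame, mm: base x -90..60, y -100..40; post x 0..25, y -45..-15; crossbar x 0..25, y -75..15, z 180..210. The arm turns about a vertical hinge axis at x -12, y -60.
- stand_blue: Fixed stand of the blue arm, left or right of the orange one: dark steel base plate 10 thick and post, level aluminium crossbar on top. Origin on the table, z up, front faces its own -x. In its frame, mm: base x -90..60, y -100..40; post x 0..25, y -45..-15; crossbar x 0..25, y -75..15, z 180..210. The arm turns about a vertical hinge axis at x -12, y -60.
- orange_arm (a joint): Swing of the orange hook arm about its vertical hinge, rad. 0 = folded flat along the crossbar's front, pointing to the stand's +y; 1.571 = fully out (end stop), pointing to the stand's -x. At t it points along (-sin t, cos t) in the stand's frame. It stays where it is left: friction 0.12 N m, 1.2 N at its end. Starts (nearly) fully out, with the basket on it.
- blue_arm (a joint): Swing of the blue hook arm about its vertical hinge, rad. 0 = folded flat along the crossbar's front, pointing to the stand's +y; 1.571 = fully out (end stop), pointing to the stand's -x. At t it points along (-sin t, cos t) in the stand's frame. It stays where it is left: friction 0.12 N m, 1.2 N at its end. Starts empty, folded or up to 0.3 rad ajar.
- orange_seat (a point): Middle of the orange arm's flat top, 60 mm from the hinge axis, 210 mm above the table; a hung basket's bar rests about here. Axes turn with the arm: y along it to its tip, z up. The arm is a plastic bar 16 wide, 14 high and 120 long from the axis; folded, its last 45 mm overhang the crossbar's end, free behind.
- blue_seat (a point): Middle of the blue arm's flat top, 60 mm from the hinge axis, 210 mm above the table; a hung basket's bar rests about here. Axes turn with the arm: y along it to its tip, z up. The arm is a plastic bar 16 wide, 14 high and 120 long from the axis; folded, its last 45 mm overhang the crossbar's end, free behind.
- orange_tip (a point): Top centre of the orange arm's upturned tip, 115 mm from the hinge axis, 232 mm above the table. The tip is a post 16 mm wide and 10 mm long (110 to 120 mm from the axis) that rises 22 mm above the arm's top.
- blue_tip (a point): Top centre of the blue arm's upturned tip, 115 mm from the hinge axis, 232 mm above the table. The tip is a post 16 mm wide and 10 mm long (110 to 120 mm from the axis) that rises 22 mm above the arm's top.
- basket: Loose green basket, 0.16 to 0.26 kg: open bin 80 (x) x 90 (y) x 45 mm high, walls and floor 3; two legs 14 x 6 at y +-41.5 carry a level bar 14 x 89 x 8 high, underside 130 above the bottom; on it a yellow grip lug, total height 174. Origin: centre of the underside, z up. The arm lies along its x (within 0.15 rad) in the opening under the bar, 77 wide, 85 high.
- basket_bar (a point): Centre of the underside of the basket's bar, 130 mm above the basket's bottom; it rests on the arm's top. To come off or on, the bar must pass over the arm's upturned tip: lift it by 22 to 65 mm and move it along the arm, past the tip; the bin stays below the arm.
- basket_lug (a point): Centre of the yellow grip lug on the basket's bar: 14 (basket x) x 36 (basket y) x 36 mm high, its centre 156 mm above the basket's bottom and 26 mm above the bar's underside. Take it from above, across either width.
- heat_sink: Loose finned aluminium heat sink with a copper foot, 50 x 60 x 22 high, 55 to 115 g, lying in the basket's bin. Origin: centre of its underside.
- screwdriver: Bystander: screwdriver with a red handle, 160 long, lying beyond the stands. Origin: at the middle of its underside.
- driver_pot: Bystander: round green pot with bit drivers standing in it, 84 across, about 145 high in all, to the right of the stands. Origin: centre of its underside.
- spray_bottle: Bystander: clear bottle with a white cap, 44 across, 130 high, to the left of the stands. Origin: centre of its underside.
- tape_roll: Bystander: amber tape roll lying flat, 90 across, 22 high, to the right of the stands. Origin: centre of its underside.
- battery_pack: Bystander: black battery pack 50 x 160 x 20 high, beyond the stands. Origin: centre of its underside.
Things that resemble listed ones, but are neither listed nor needed, are in the scene too. Leave any purple or red look-alike of the basket alone.

How it is judged:
By the outcome, as a careful person would: the job done as asked, in the order asked, and still so for the second after the job is handed in, with the robot touching nothing.
It also fails if it takes over 72 s, if anything falls off the work surface, if the arm or the gripper's body presses on something with over 40 N, if the wrist force passes 120 N, or if a joint passes its speed limit or range.

ROBOT

A 6-joint arm with a two-finger parallel gripper is mounted at the origin on the work surface. World frame = base frame: x ahead of the robot, y to its left, z up, the work surface at z = 0. Lengths are in m, angles in rad, forces in N, time in s.
With the tool pointing down it reaches from about 0.425 to 1.125 m from the base axis. Payload 14.9 kg.
Tool frame: the origin (TCP) lies at the very end of the fingers, on their centre line; the grasp point (between the pads) lies robot.tcp_to_grasp behind it (robot.tcp_to_grasp is the distance from the TCP to the grasp point, in m); z points along the fingers, y is the direction in which the jaws open and shut (so a half turn about z gives the same grasp; the last joint's range is limited). The gripper opens to 91 mm and grips with 3 to 60 N. Pads are 32 mm wide; open, the fingers measure 118 mm over their backs; the gripper's body (76 mm by 178 mm) begins 60 mm behind the grasp point.
Start: joints at [1.28, 0.379, 1.734, -0, 1.028, -0.033], TCP at [0.178, 0.677, 0.214] pointing down, gripper open.
Joint ranges: [-2.77, 2.77], [-0.74, 2.19], [0, 2.66], [-1.06, 4.2], [0.31, 2.87], [-3.08, 3.08]. Speed limits (rad/s): [1.89, 1.89, 2.39, 3.14, 3.14, 3.14].

INTERFACE

Orientations are given as a rotation vector (axis times angle).
In Python, from bench import monitor, read_camera, camera_params, robot gives the robot as it stands.
- The arm moves only by the shell command python3 -m creep 'ROWS' [FORCE]. ROWS is JSON, a list of rows, each a list of 5 numbers: the opening, from 0 (shut) to 1 (fully open), then the shift along the tool's x, y, z in cm, then the turn about the tool's z in rad. A call has 1 to 5 rows; each row is the pose to reach, as a shift and turn from the pose commanded when the call began, along the tool's axes at that moment; what a row does not reach only later rows make up. A row lasts 1/10 s, in which the tool goes at most 50 mm and 8.59 degrees, less where a joint would pass 70% of its speed; a pose out of reach is approached as far as the arm can. A call with a gripper value outside its range is refused whole. The fingers move at their own pace and stop on an object; FORCE is the grip in N (left out, the last holds). Time passes only in rows, so rows that repeat a pose let the fingers close. It gives the time, the measured TCP pose, the force and the opening at its end, in the units of the state.
- monitor.observe(): the state, without advancing time (a new reading comes with each control period).
- read_camera(name): name is "side" or "top"; returns the picture (400x640x3 uint8, blue, green, red); there is no depth.
- camera_params(name): a dict with "fovy" (degrees; the focal length in pixels is half the picture's height over the tangent of half this angle, whatever the lens; pixels are square), "cx", "cy" (the principal point, pixels), "k1" (the pictures are not rectified: a ray, as slopes to the right and down, at radius r is drawn at 1 + k1 r^2 times it, then the intrinsics apply), "xyz" and "orientation" of the camera in the world. Camera axes: x right, y down, z forward; pixel columns grow to the right and rows downward; lengths in m; the calibration is good to about 2 mm. A picture is of the moment at which its call begins. camera_params takes no time and is no camera call.
- robot.job_done(): hands the job in, once; it reports no verdict.
The state is a dict: "t": time; "joint_pos": joint angles; "qd": joint speeds; "tau": joint torques, N m; "ee_pos": TCP position; "eef_rot": TCP orientation; "ft_force": force on the tool from outside, world axes, zero at the start; "ft_torque": the same for the moment, N m; "grip_width": finger opening in m.
Only numpy, scipy, OpenCV 4.12 (cv2) and the standard library are available. Lean on these libraries where they do the work, as an engineer would, in place of code of your own. Each camera call takes 0.05 s, during which the arm holds its last target.

## Working session

There is one attempt and no reset: what is moved stays moved. The work goes in short steps, Python scripts to look and compute and a shell command to move; the robot and the scene stay as the last step left them, time stands still between calls to the robot, and variables do not carry over. Pictures are saved under pics/ and viewed, and the job is handed in when it is done.

```bash
ls; mkdir -p pics; python3 - <<'E'
from bench import monitor, read_camera, camera_params, robot
import cv2
print(monitor.observe(), robot.tcp_to_grasp)
for n in("side","top"):
    print(camera_params(n)); cv2.imwrite(f"pics/{n}0.png",read_camera(n))
E
```

```text
pics
{'t': 0.0, 'joint_pos': array([ 1.27967313e+00,  3.79394279e-01,  1.73476222e+00, -2.05728018e-05,
        1.02847337e+00, -3.33035317e-02]), 'qd': array([-0.00160706,  0.00105083, -0.00061372,  0.00107205,  0.00092422,
       -0.00170692]), 'tau': array([ 1.66859976e-03, -7.63735127e+01, -4.34357893e+01,  6.51451992e-02,
        4.24763246e-02, -6.84373799e-05]), 'ee_pos': array([0.17838493, 0.6764981 , 0.21330743]), 'eef_rot': array([-4.03825564e-01, -3.11537854e+00,  1.61224722e-03]), 'ft_force': array([ 0.48782009, -0.36868826,  0.40855017]), 'ft_torque': array([-0.00359831, -0.03389377,  0.00854088]), 'grip_width': 0.09095536401720616} 0.0188
{'fovy': 49.37130259105749, 'cx': 324.02781575398296, 'cy': 195.92666021243178, 'k1': -0.07435682880760101, 'xyz': array([ 0.46169496, -1.01324401,  0.75875974]), 'orientation': array([-2.11447834,  0.16894605, -0.09097936])}
{'fovy': 46.61636712171286, 'cx': 318.5010826605048, 'cy': 199.84030875099936, 'k1': -0.05589681586382031, 'xyz': array([0.48991831, 0.00688974, 1.45894868]), 'orientation': array([-2.15057336,  2.20603936, -0.11179654])}
```

View pics/side0.png

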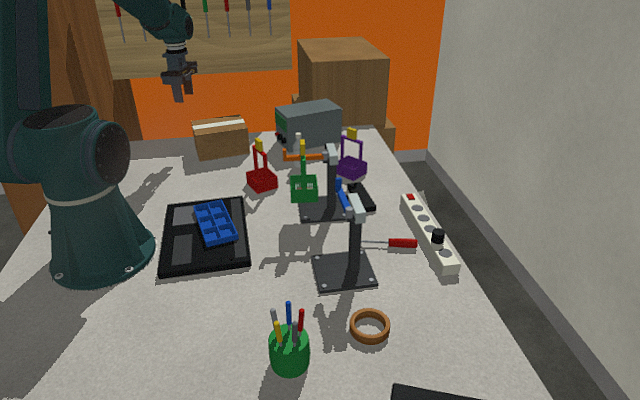

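View pics/top0.png

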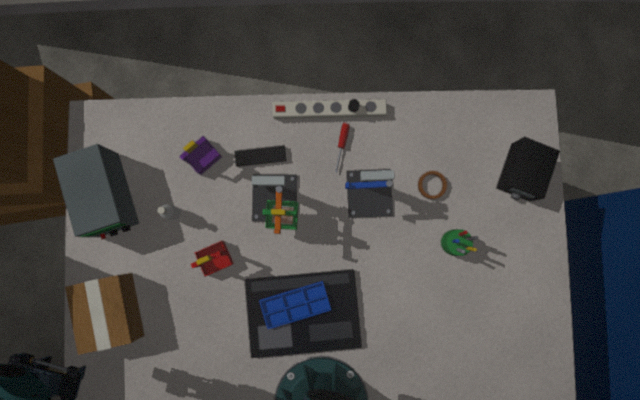

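The images show three basket-like things: the green basket on the orange arm (top 281,213; side 304,180), a red look-alike (top 213,258) and a purple look-alike (top 201,153). The description fits the green one. I'll check that in close crops.

```bash
cat > h.py <<'E'
import numpy as np, cv2
from scipy.spatial.transform import Rotation as R
from bench import monitor, read_camera, camera_params, robot
def K(n):
    p=camera_params(n); f=200/np.tan(np.radians(p['fovy'])/2)
    # distortion: x*(1+k1 r^2)
    return np.array([[f,0,p['cx']],[0,f,p['cy']],[0,0,1]]),np.array([p['k1'],0,0,0,0.]),R.from_rotvec(p['orientation']).as_matrix(),np.array(p['xyz'])
def ray(n,uv):
    k,d,M,c=K(n); q=cv2.undistortPoints(np.array(uv,float).reshape(-1,1,2),k,d).reshape(-1,2)
    v=np.c_[q,np.ones(len(q))]@M.T; return c,v
def plane(n,uv,z):
    c,v=ray(n,uv); return c+v*((z-c[2])/v[:,2])[:,None]
def proj(n,P):
    k,d,M,c=K(n); P=np.array(P,float).reshape(-1,3)
    return cv2.projectPoints(P,cv2.Rodrigues(M.T)[0],-M.T@c,k,d)[0].reshape(-1,2)
def tri(us,ut):
    A=np.zeros((3,3));b=np.zeros(3)
    for n,u in(("side",us),("top",ut)):
        c,v=ray(n,[u]); v=v[0]/np.linalg.norm(v[0]); Q=np.eye(3)-np.outer(v,v); A+=Q;b+=Q@c
    return np.linalg.solve(A,b)
def crop(im,x0,y0,w,h,s,name):
    cv2.imwrite('pics/'+name,cv2.resize(im[y0:y0+h,x0:x0+w],None,fx=s,fy=s,interpolation=cv2.INTER_CUBIC))
E
python3 - <<'E'
from h import *
t=cv2.imread('pics/top0.png');s=cv2.imread('pics/side0.png')
crop(t,240,160,160,90,5,'t1.png'); crop(s,230,120,160,115,5,'s1.png')
E
```

```text
(no output)
```

View pics/t1.png

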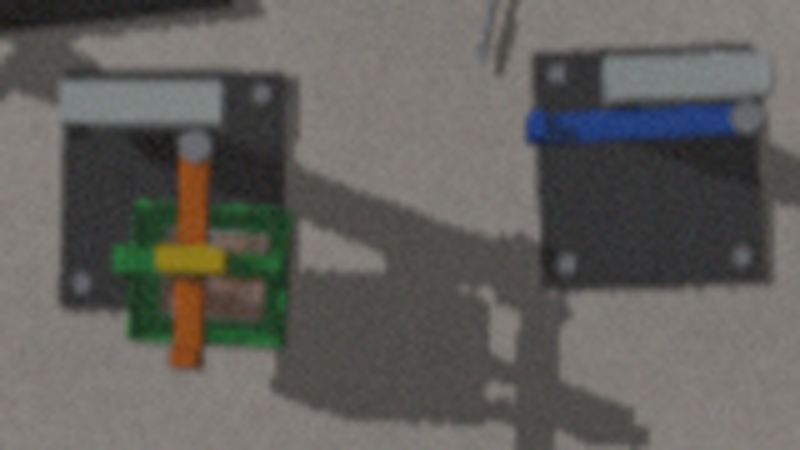

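View pics/s1.png

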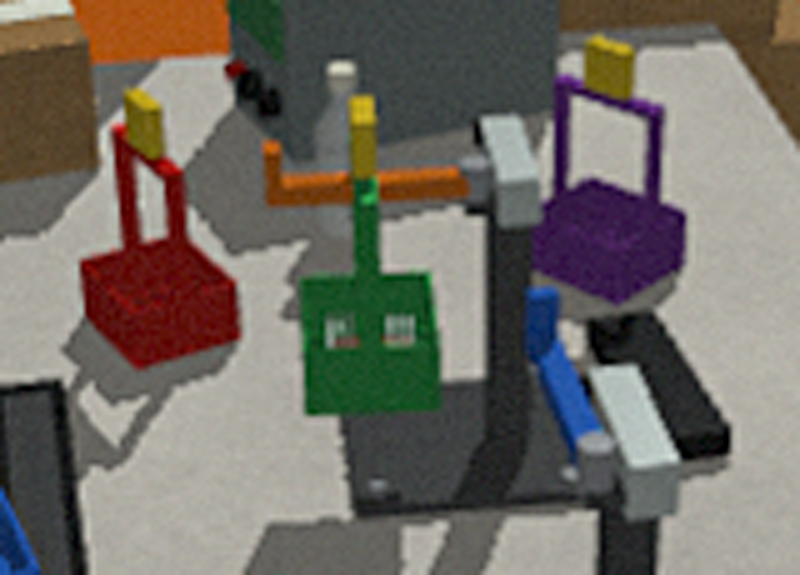

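The crops confirm it. The green basket hangs on the orange arm with its yellow lug on top (top 278,212) and the heat sink inside. The blue arm is nearly folded, with its hinge at (390,183) and its tip at (347.5,185.5).

```bash
python3 - <<'E'
from h import *
np.set_printoptions(precision=4,suppress=True)
t=lambda x,y:(240+x/5-.4,160+y/5-.4)
s=lambda x,y:(230+x/5-.4,120+y/5-.4)
def T(n,p,z): print(n,plane("top",[p],z)[0])
T('orange hinge',t(194,147),.212);T('orange tip',t(186,358),.232)
T('blue hinge',t(748,116),.212);T('blue tip',t(536,127),.232)
T('lug top',t(190,259),.254)
for i,c in enumerate([(157,245),(225,247),(225,273),(157,271)]):T('lug c',t(*c),.25)
# crossbar top corners
for c in [(62,82),(222,80),(222,124),(62,126)]: T('Obar',t(*c),.21)
for c in [(605,58),(768,52),(770,97),(605,101)]: T('Bbar',t(*c),.21)
# baskets corners bin top: z=.125
for c in [(137,200),(290,207),(285,348),(130,342)]: T('bin',t(*c),.125)
print('tri lug',tri(s(362,98),t(190,259)),'tip B',tri(s(541,292),t(536,127)),'tip O',tri(s(272,145),t(186,358)))
print('side check Otip,Btip',s(272,145),s(541,292))
print(R.from_rotvec(monitor.observe()['eef_rot']).as_matrix())
E
```

```text
orange hinge [0.638  0.1008 0.212 ]
orange tip [0.5237 0.1056 0.232 ]
blue hinge [ 0.6475 -0.1998  0.212 ]
blue tip [ 0.6418 -0.083   0.232 ]
lug top [0.5744 0.1008 0.254 ]
lug c [0.5824 0.1182 0.25  ]
lug c [0.5805 0.0827 0.25  ]
lug c [0.5669 0.083  0.25  ]
lug c [0.5688 0.1184 0.25  ]
Obar [0.6755 0.172  0.21  ]
Obar [0.6744 0.0851 0.21  ]
Obar [0.6504 0.0856 0.21  ]
Obar [0.6515 0.1723 0.21  ]
Bbar [ 0.6814 -0.1234  0.21  ]
Bbar [ 0.6826 -0.2126  0.21  ]
Bbar [ 0.6578 -0.2126  0.21  ]
Bbar [ 0.6578 -0.1226  0.21  ]
bin [0.6183 0.1408 0.125 ]
bin [0.6121 0.0526 0.125 ]
bin [0.5309 0.0573 0.125 ]
bin [0.5366 0.1461 0.125 ]
tri lug [0.5747 0.1002 0.2609] tip B [ 0.6425 -0.0831  0.2315] tip O [0.5239 0.1054 0.2335]
side check Otip,Btip (284.0, 148.6) (337.8, 178.0)
[[-0.967   0.2549 -0.0003]
 [ 0.2549  0.967  -0.0009]
 [ 0.     -0.001  -1.    ]]
```

```bash
cat >> h.py <<'E'
def go(x,y,z,yaw):
    "print shift (cm, tool axes) and turn needed from measured pose"
    o=monitor.observe(); M=R.from_rotvec(o['eef_rot']).as_matrix()
    d=M.T@(np.array([x,y,z])-o['ee_pos'])*100
    cur=np.arctan2(-M[0,1],M[1,1])
    print('t %.2f pos'%o['t'],o['ee_pos'].round(4),'yaw %.3f'%cur,'F',o['ft_force'].round(1),'| shift',d.round(2),'turn %.3f'%(cur-yaw))
E
python3 -m creep '[[1,0,0,-5,-0.1],[0,0,0,-10,-0.2],[0,0,0,-15,-0.2],[0,0,0,-18,-0.2],[0,0,0,-18,-0.2]]' 20
python3 -c "
from h import *
go(.70,-.094,.40,0)"
```

```text
t: 0.6
ee_pos: [0.1789, 0.6783, 0.3993]
eef_rot: [0.091, 3.138, 0.01]
ft_force: [-0.3, -0.2, -0.6]
grip_width: 0.062
t 0.60 pos [0.1789 0.6783 0.3993] yaw -0.058 F [-0.3 -0.2 -0.6] | shift [-56.48 -74.09  -0.48] turn -0.058
```

```bash

python3 -m creep '[[0,-3,-4,0,-0.06],[0,-6,-8,0,-0.06],[0,-9,-12,0,-0.06],[0,-12,-16,0,-0.06],[0,-15,-20,0,-0.06]]'
python3 -m creep '[[0,-3,-4,0,0],[0,-6,-8,0,0],[0,-9,-12,0,0],[0,-12,-16,0,0],[0,-15,-20,0,0]]'
python3 -m creep '[[0,-3,-4,0,0],[0,-6,-8,0,0],[0,-9,-12,0,0],[0,-12,-16,0,0],[0,-15,-20,0,0]]'
python3 -c "
from h import *
go(.70,-.094,.30,0)"
```

```text
t: 1.1
ee_pos: [0.3171, 0.4665, 0.3928]
eef_rot: [0.004, -3.141, 0.002]
ft_force: [1.2, -0.1, 0.2]
grip_width: 0.022
t: 1.6
ee_pos: [0.4676, 0.2668, 0.393]
eef_rot: [0.003, -3.141, 0.001]
ft_force: [0.3, 0.8, 0.0]
grip_width: 0.0007
t: 2.1
ee_pos: [0.6181, 0.0672, 0.3928]
eef_rot: [0.003, -3.14, 0.0]
ft_force: [1.2, 1.8, 0.7]
grip_width: 0.0004
t 2.10 pos [0.6181 0.0672 0.3928] yaw 0.002 F [1.2 1.8 0.7] | shift [ -8.17 -16.14   9.27] turn 0.002
```

```bash

python3 -m creep '[[0,-2,-4,0,0],[0,-4,-8,0,0],[0,-6,-12,2,0],[0,-7.2,-16.4,6,0],[0,-7.2,-16.4,9,0]]'
python3 -m creep '[[0,0,0,0,0],[0,0,0,0,0]]'
python3 -c "
from h import *
go(.69,-.097,.20,0)
cv2.imwrite('pics/top2.png',read_camera('top')); s=read_camera('side');crop(s,230,60,200,150,4,'s2.png')"
```

```text
t: 2.6
ee_pos: [0.6905, -0.098, 0.302]
eef_rot: [0.0, 3.141, -0.001]
ft_force: [0.3, 0.6, -0.6]
grip_width: 0.0002
t: 2.8
ee_pos: [0.6895, -0.0942, 0.3037]
eef_rot: [0.003, -3.14, -0.001]
ft_force: [0.3, -0.2, 0.5]
grip_width: 0.0006
t 2.80 pos [ 0.6895 -0.0942  0.3037] yaw 0.002 F [ 0.3 -0.2  0.5] | shift [-0.07 -0.28 10.37] turn 0.002
```

View pics/s2.png

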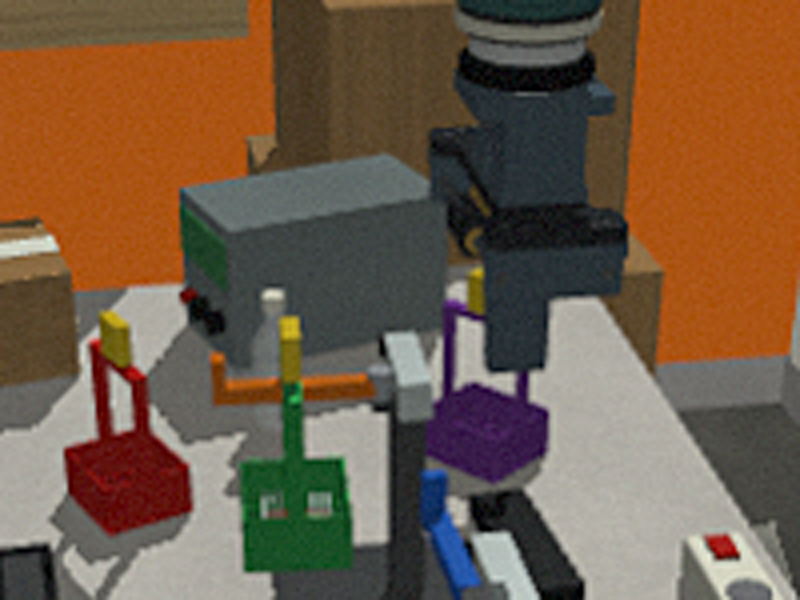

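The closed fingers (side crop 515,365) sit behind the blue tip, clear of the crossbar. I'll lower them and begin the swing.

```bash

python3 -m creep '[[0,0,-0.1,4,0],[0,0,-0.1,8,0],[0,0,-0.1,10.3,0],[0,0,-0.1,10.3,0],[0,0.5,-0.1,10.3,0]]'
python3 -c "
from h import *
H=np.array([.6465,-.199])
for t in (.05,.2,.4,.6,.8,1.0,1.2,1.4,1.5,1.571):
    r=.1 if t>.3 else .101
    d=.008+.016*np.cos(t)+.0135*np.sin(t)
    p=H+r*np.array([-np.sin(t),np.cos(t)])+d*np.array([np.cos(t),np.sin(t)]); print(t,p.round(4))
go(.6665,-.095,.2,0)"
```

```text
t: 3.4
ee_pos: [0.6861, -0.0952, 0.2032]
eef_rot: [-0.005, 3.139, -0.001]
ft_force: [-0.4, -1.0, -0.3]
grip_width: 0.0005
0.05 [ 0.6661 -0.0969]
0.2 [ 0.6523 -0.0948]
0.4 [ 0.6333 -0.096 ]
0.6 [ 0.6138 -0.1002]
0.8 [ 0.5949 -0.1086]
1.0 [ 0.5775 -0.1214]
1.2 [ 0.5629 -0.1382]
1.4 [ 0.552  -0.1583]
1.5 [ 0.5483 -0.1694]
1.571 [ 0.5465 -0.1775]
t 3.40 pos [ 0.6861 -0.0952  0.2032] yaw 0.003 F [-0.4 -1.  -0.3] | shift [1.96 0.02 0.31] turn 0.003
```

```bash

python3 -m creep '[[0,1,0,0,0],[0,2,0,0,0],[0,3,0,0,0],[0,4,0,0,0],[0,5.2,-0.1,0,0]]'
python3 -m creep '[[0,0.7,-0.1,0,0],[0,1.4,-0.3,0,0],[0,2,-0.5,0,0],[0,2.9,-0.9,0,0],[0,3.8,-1.3,0,0]]'
python3 -c "
from h import *
go(.5775,-.1214,.2,0)"
```

```text
t: 3.9
ee_pos: [0.6322, -0.0968, 0.2013]
eef_rot: [-0.004, 3.141, -0.0]
ft_force: [1.7, -0.9, 0.4]
grip_width: 0.0007
t: 4.4
ee_pos: [0.5943, -0.1101, 0.2008]
eef_rot: [0.004, -3.141, -0.0]
ft_force: [1.6, -0.6, 0.1]
grip_width: 0.0004
t 4.40 pos [ 0.5943 -0.1101  0.2008] yaw 0.002 F [ 1.6 -0.6  0.1] | shift [ 1.68 -1.12  0.08] turn 0.002
```

```bash

python3 -m creep '[[0,0.9,-0.6,0,0],[0,1.7,-1.2,0,0],[0,2.4,-2,0,0],[0,3.1,-2.9,0,0],[0,3.7,-3.9,0,0]]'
python3 -m creep '[[0,0.5,-1,0,0],[0,0.8,-1.8,0,0],[0,1,-2.4,0,0],[0,1.0,-2.8,0,0],[0,1.0,-2.8,0,0]]'
python3 -c "
from h import *
go(.5465,-.1775,.2,0)
crop(read_camera('top'),300,140,140,105,5,'t3.png')"
```

```text
t: 4.9
ee_pos: [0.5607, -0.1509, 0.2018]
eef_rot: [-0.004, 3.133, -0.005]
ft_force: [33.1, -11.4, -18.4]
grip_width: 0.0002
t: 5.4
ee_pos: [0.5538, -0.179, 0.2024]
eef_rot: [-0.003, 3.127, -0.005]
ft_force: [44.3, -4.5, -24.3]
grip_width: 0.0007
t 5.40 pos [ 0.5538 -0.179   0.2024] yaw 0.002 F [ 44.3  -4.5 -24.3] | shift [0.73 0.15 0.23] turn 0.002
```

View pics/t3.png

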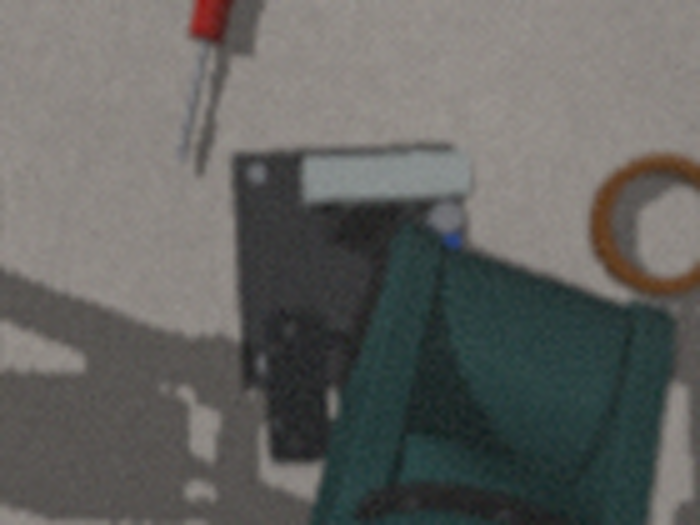

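The force shows the fingers' front face pressing on the inner side of the tip post, because my contact radius was too large. I'll back off along the arm.

```bash

python3 -m creep '[[0,-1,0,0,0],[0,-2,0,0,0]]'
python3 -c "
from h import *
go(.5665,-.1775,.2,0)"
```

```text
t: 5.65
ee_pos: [0.5679, -0.1772, 0.2009]
eef_rot: [0.003, -3.141, -0.0]
ft_force: [0.2, 0.3, -0.6]
grip_width: 0.0002
t 5.65 pos [ 0.5679 -0.1772  0.2009] yaw 0.002 F [ 0.2  0.3 -0.6] | shift [ 0.14 -0.03  0.09] turn 0.002
```

```bash

python3 -m creep '[[0,0,-0.2,0,0],[0,0,-0.4,0,0],[0,0,-0.4,0,0]]'
python3 -c "
from h import *
o=monitor.observe();print(o['ft_force'],o['ft_torque'])"
```

```text
t: 5.95
ee_pos: [0.5676, -0.1811, 0.2008]
eef_rot: [0.003, -3.141, -0.0]
ft_force: [-0.2, 0.4, 0.9]
grip_width: 0.0004
[-0.19033724  0.35984189  0.92383266] [ 0.0145585  -0.03433965 -0.03398835]
```

```bash

python3 -m creep '[[0,0,-0.2,0,0],[0,0,-0.4,0,0],[0,0,-0.4,0,0]]'
python3 -m creep '[[0,0,-0.2,0,0],[0,0,-0.4,0,0],[0,0,-0.4,0,0]]'
```

```text
t: 6.25
ee_pos: [0.5674, -0.1833, 0.2007]
eef_rot: [0.003, -3.14, -0.005]
ft_force: [-0.3, 16.7, 3.6]
grip_width: 0.0004
t: 6.55
ee_pos: [0.5673, -0.1839, 0.2006]
eef_rot: [0.001, -3.139, -0.015]
ft_force: [0.4, 47.8, 10.8]
grip_width: 0.0006
```

It's hard against the end stop, so I'll retreat and look.

```bash

python3 -m creep '[[0,0,1.5,0,0],[0,0,3,-3,0],[0,0,5,-8,0],[0,0,8,-12,0],[0,0,12,-14,0]]'
python3 -m creep '[[0,0,5,0,0],[0,0,8,0,0],[0,-3,11,0,0],[1,-6,14,0,0],[1,-8,17,0,0]]'
python3 -c "
from h import *
crop(read_camera('top'),240,140,160,105,5,'t4.png')
go(.574,.1,.3,-.055)"
```

```text
t: 7.05
ee_pos: [0.5684, -0.069, 0.3446]
eef_rot: [-0.001, 3.138, -0.002]
ft_force: [0.8, 0.5, -0.2]
grip_width: 0.0007
t: 7.55
ee_pos: [0.6486, 0.1025, 0.341]
eef_rot: [-0.004, 3.141, -0.0]
ft_force: [0.0, -0.6, 0.9]
grip_width: 0.0133
t 7.60 pos [0.6503 0.1058 0.3407] yaw 0.003 F [-3.5  3.1 -2.4] | shift [ 7.64 -0.56  4.06] turn 0.058
```

View pics/t4.png

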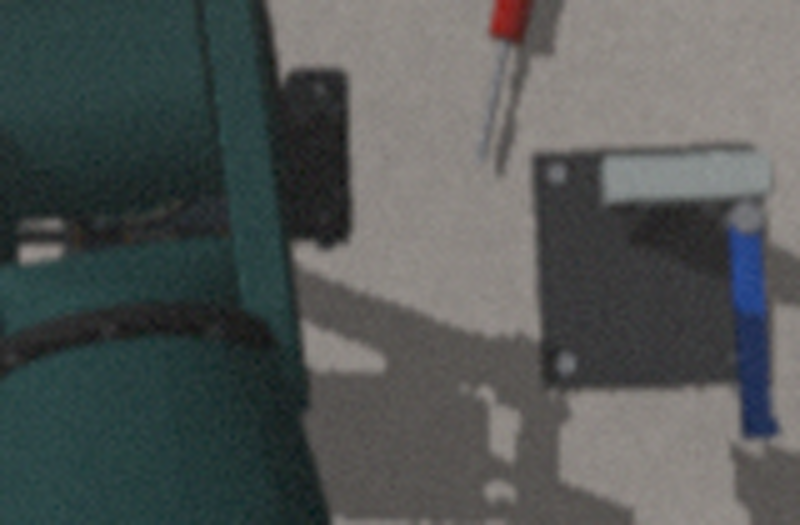

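The blue arm is fully out, running from its pin at (745,217) to its tip at (760,428) in the crop. Next I'll move above the lug.

```bash

python3 -m creep '[[1,3,-0.3,0,0.06],[1,6,-0.6,0,0.06],[1,7.6,-0.6,2,0.06],[1,7.6,-0.6,4,0.06],[1,7.6,-0.6,4,0.06]]'
python3 -m creep '[[1,0,0,0,0],[1,0,0,0,0]]'
python3 -c "
from h import *
t=lambda x,y:(240+x/5-.4,140+y/5-.4)
print(plane('top',[t(760,428)],.232),plane('top',[t(745,217)],.212))
crop(read_camera('side'),230,60,160,120,5,'s5.png')
go(.5748,.1005,.224,-.055)"
```

```text
t: 8.1
ee_pos: [0.5698, 0.0947, 0.2988]
eef_rot: [-0.091, -3.137, 0.001]
ft_force: [0.4, 0.2, -0.2]
grip_width: 0.0574
t: 8.3
ee_pos: [0.5722, 0.0951, 0.302]
eef_rot: [0.091, 3.139, 0.0]
ft_force: [0.1, -0.0, 0.8]
grip_width: 0.0737
[[ 0.53167251 -0.19838776  0.232     ]] [[ 0.64695029 -0.1981784   0.212     ]]
t 8.35 pos [0.5722 0.0951 0.302 ] yaw -0.058 F [-0.5  0.3  0.5] | shift [-0.22  0.55  7.8 ] turn -0.003
```

View pics/s5.png

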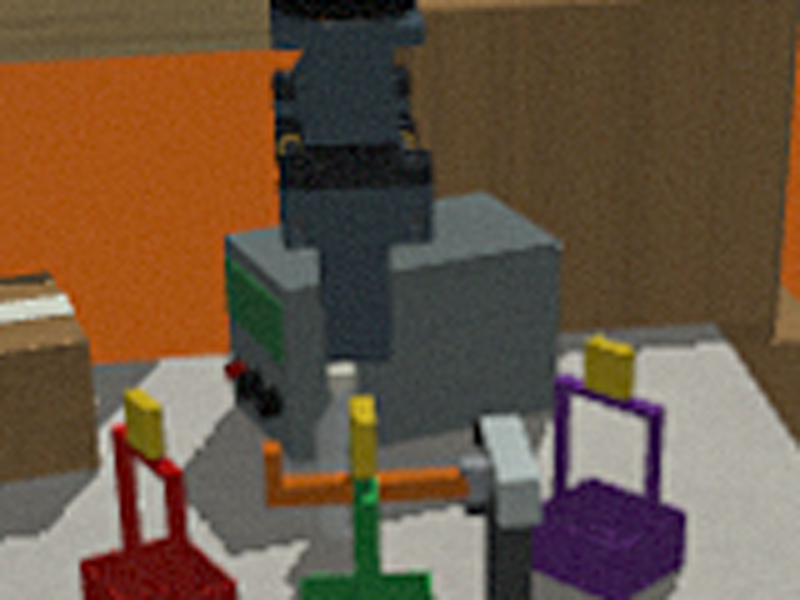

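The gripper is lined up over the lug, and the basket is undisturbed.

```bash

python3 -m creep '[[1,-0.2,0.5,0,0],[1,-0.2,0.5,2,0],[1,-0.2,0.5,5,0],[1,-0.2,0.5,7.6,0],[1,-0.2,0.5,7.6,0]]'
python3 -c "
from h import *
go(.5748,.1005,.224,-.055)"
python3 -m creep '[[0.6,0,0,0.1,0],[0.4,0,0,0.1,0],[0.2,0,0,0.1,0],[0.2,0,0,0.1,0],[0.2,0,0,0.1,0]]' 25
python3 -m creep '[[0.2,0,0,0,0],[0,0,0,0,0],[0,0,0,0,0]]' 25
python3 -c "
from h import *
crop(read_camera('side'),230,60,160,120,5,'s6.png')
go(.5748,.1005,.224,-.055)"
```

```text
t: 8.85
ee_pos: [0.5723, 0.1, 0.2222]
eef_rot: [-0.091, -3.136, 0.001]
ft_force: [0.1, 0.4, 0.5]
grip_width: 0.0911
t 8.85 pos [0.5723 0.1    0.2222] yaw -0.058 F [0.1 0.4 0.5] | shift [-0.24  0.06 -0.18] turn -0.003
t: 9.35
ee_pos: [0.574, 0.1, 0.2245]
eef_rot: [0.091, 3.139, 0.0]
ft_force: [0.0, 0.2, 0.5]
grip_width: 0.0542
t: 9.65
ee_pos: [0.5738, 0.1, 0.224]
eef_rot: [0.091, 3.14, 0.0]
ft_force: [-0.8, 0.2, 2.3]
grip_width: 0.0357
t 9.70 pos [0.5738 0.1    0.2241] yaw -0.058 F [-0.5  0.7  1.5] | shift [-0.1   0.06  0.01] turn -0.003
```

View pics/s6.png

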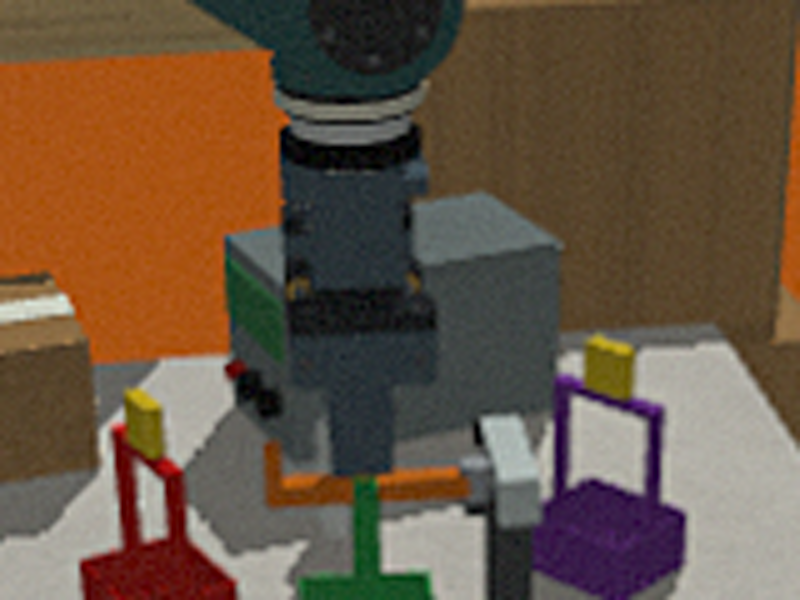

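```bash

python3 -m creep '[[0,0,0,0,0],[0,0,0,-0.3,0],[0,0,0,-0.8,0],[0,0,0,-1.4,0],[0,0,0,-2.0,0]]' 35
python3 -m creep '[[0,0,0,-0.6,0],[0,0,0,-1.2,0],[0,0,0,-1.8,0],[0,0,0,-2.2,0],[0,0,0,-2.3,0]]'
python3 -m creep '[[0,0,0,0,0],[0,0,0,0,0]]'
python3 -c "
from h import *
crop(read_camera('side'),230,60,160,140,4,'s7.png')
go(.42,.1005,.268,-.055)"
```

```text
t: 10.2
ee_pos: [0.5738, 0.1, 0.2445]
eef_rot: [0.091, 3.14, -0.0]
ft_force: [-0.1, -0.1, -2.1]
grip_width: 0.0356
t: 10.7
ee_pos: [0.574, 0.1, 0.2675]
eef_rot: [0.091, 3.14, 0.0]
ft_force: [0.6, 0.4, -2.9]
grip_width: 0.0359
t: 10.9
ee_pos: [0.5736, 0.1, 0.2667]
eef_rot: [-0.091, -3.14, 0.0]
ft_force: [0.2, -0.1, -2.1]
grip_width: 0.0355
t 10.95 pos [0.5736 0.1    0.2666] yaw -0.058 F [-0.3 -1.  -2.1] | shift [15.34 -0.83 -0.13] turn -0.003
```

View pics/s7.png

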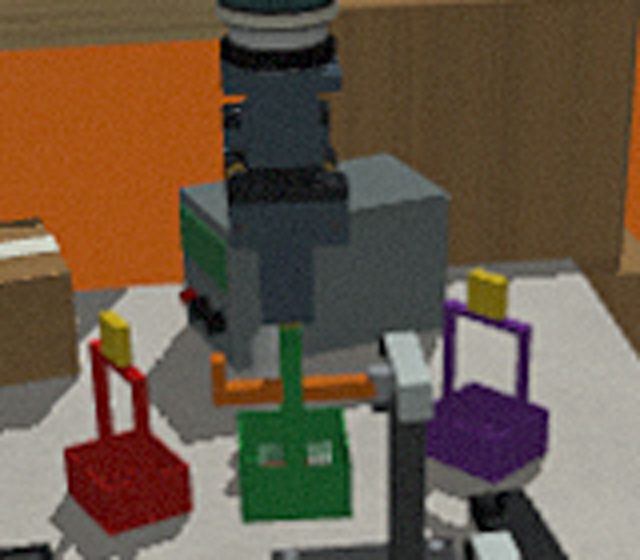

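The lift is level, and the bar is now above the tip. Next: out along the arm.

```bash

python3 -m creep '[[0,0.4,0,0,0],[0,1.2,0,0,0],[0,2.4,0,0,0],[0,3.8,0,0,0],[0,5.2,0,0,0]]'
python3 -m creep '[[0,1.4,0,0,0],[0,2.8,0,0,0],[0,4.2,0,0,0],[0,5.2,0,0,0],[0,5.6,0,0,0]]'
python3 -c "
from h import *
crop(read_camera('side'),230,60,160,140,4,'s8.png')
go(.465,-.198,.268,0)"
```

```text
t: 11.45
ee_pos: [0.5204, 0.1031, 0.2669]
eef_rot: [-0.091, -3.14, 0.0]
ft_force: [-0.1, 0.1, -2.0]
grip_width: 0.0355
t: 11.95
ee_pos: [0.4649, 0.1063, 0.267]
eef_rot: [0.09, 3.14, 0.0]
ft_force: [0.5, 1.0, -2.6]
grip_width: 0.0354
t 12.00 pos [0.465  0.1063 0.2671] yaw -0.058 F [ 0.9  1.  -2.2] | shift [ -1.75 -30.38  -0.1 ] turn -0.058
```

View pics/s8.png

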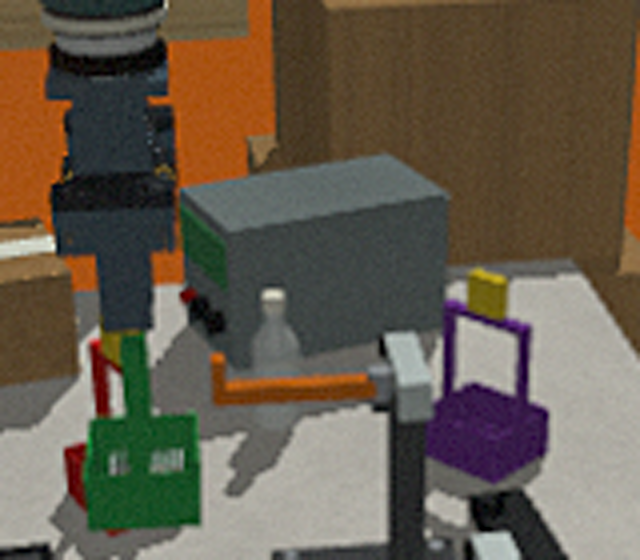

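The basket is clear of the orange arm. Next I'll carry it sideways and square it up to the blue arm.

```bash

python3 -m creep '[[0,0,-0.5,0,0],[0,-0.1,-1.5,0,0],[0,-0.2,-3,0,0],[0,-0.3,-5,0,0],[0,-0.4,-7,0,0]]'
python3 -m creep '[[0,-0.1,-2,0,0],[0,-0.2,-4,0,0],[0,-0.3,-6,0,0],[0,-0.5,-8,0,0],[0,-0.6,-10,0,0]]'
python3 -m creep '[[0,-0.1,-2,0,-0.02],[0,-0.2,-4,0,-0.04],[0,-0.4,-6,0,-0.058],[0,-0.5,-8,0,-0.058],[0,-0.6,-9.8,0,-0.058]]'
python3 -m creep '[[0,0,-1.6,0,0],[0,0,-2.8,0,0],[0,0,-3.3,0,0],[0,0,-3.5,0,0],[0,0,-3.5,0,0]]'
python3 -c "
from h import *
crop(read_camera('side'),230,60,200,180,4,'s9.png');crop(read_camera('top'),280,150,160,105,5,'t9.png')
go(.586,-.198,.268,0)"
```

```text
t: 12.5
ee_pos: [0.4662, 0.0347, 0.2669]
eef_rot: [-0.091, -3.14, 0.0]
ft_force: [-0.4, 0.3, -1.6]
grip_width: 0.0356
t: 13.0
ee_pos: [0.4663, -0.0658, 0.2669]
eef_rot: [-0.092, -3.14, 0.0]
ft_force: [1.2, 1.3, -2.5]
grip_width: 0.0358
t: 13.5
ee_pos: [0.4664, -0.1641, 0.2669]
eef_rot: [-0.001, -3.141, 0.0]
ft_force: [-0.2, -0.2, -2.1]
grip_width: 0.0361
t: 14.0
ee_pos: [0.4665, -0.1971, 0.2669]
eef_rot: [0.0, -3.141, -0.0]
ft_force: [0.2, -0.2, -3.1]
grip_width: 0.036
t 14.10 pos [ 0.4665 -0.1968  0.2669] yaw 0.001 F [-0.1 -0.6 -3.4] | shift [-11.95  -0.13  -0.11] turn 0.001
```

View pics/s9.png

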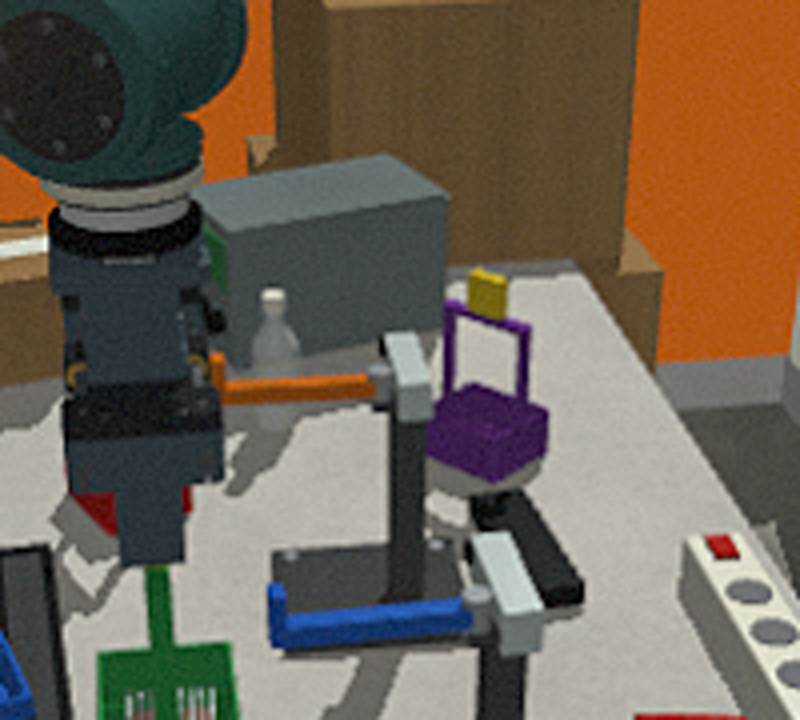

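View pics/t9.png

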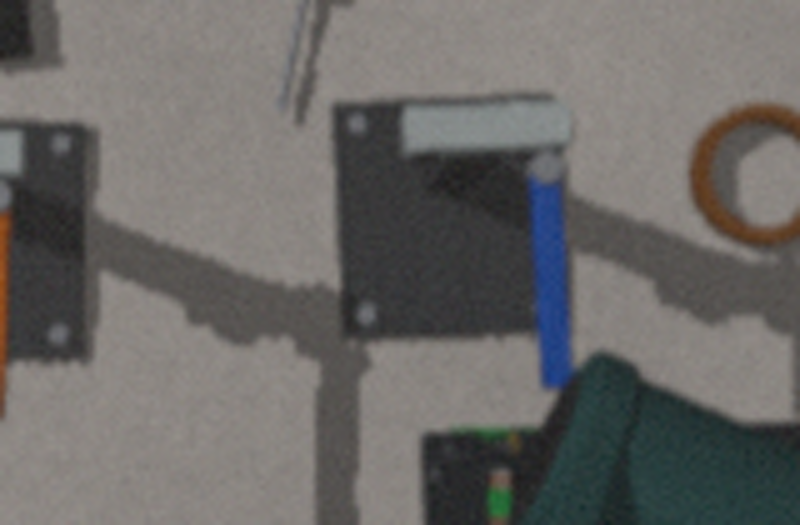

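The basket is level and still loaded, in line with the blue arm. Next I'll slide it in over the tip.

```bash

python3 -m creep '[[0,-0.4,-0.1,0,0],[0,-1.2,-0.1,0,0],[0,-2.4,-0.1,0,0],[0,-3.8,-0.1,0,0],[0,-5.2,-0.1,0,0]]'
python3 -m creep '[[0,-1.4,0,0,0],[0,-2.9,0,0,0],[0,-4.4,0,0,0],[0,-5.6,0,0,0],[0,-6.4,0,0,0]]'
python3 -m creep '[[0,-0.3,0,0,0],[0,-0.3,0,0,0],[0,-0.3,0,0,0]]'
python3 -c "
from h import *
crop(read_camera('side'),230,60,200,180,4,'s10.png')
go(.586,-.198,.224,0)"
```

```text
t: 14.6
ee_pos: [0.52, -0.1982, 0.2669]
eef_rot: [-0.001, 3.141, 0.0]
ft_force: [-0.3, 0.1, -3.2]
grip_width: 0.0356
t: 15.1
ee_pos: [0.5836, -0.1982, 0.2668]
eef_rot: [0.001, -3.142, 0.0]
ft_force: [-0.6, 0.5, -1.7]
grip_width: 0.0353
t: 15.4
ee_pos: [0.5851, -0.1982, 0.2669]
eef_rot: [0.0, -3.141, -0.0]
ft_force: [-0.0, 0.2, -2.5]
grip_width: 0.036
t 15.45 pos [ 0.585  -0.1982  0.2669] yaw 0.000 F [ 0.1  0.2 -2.8] | shift [-0.1   0.02  4.29] turn 0.000
```

View pics/s10.png

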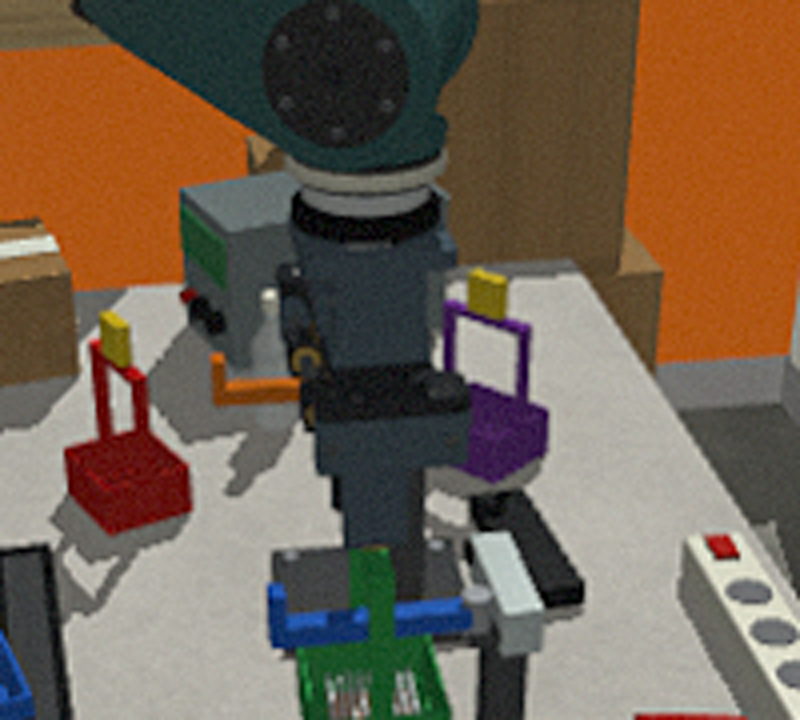

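The blue arm is through the opening, with the bar above the seat. Next I'll lower slowly.

```bash

python3 -m creep '[[0,0,0,0.5,0],[0,0,0,1.3,0],[0,0,0,2.2,0],[0,0,0,3.0,0],[0,0,0,3.6,0]]'
python3 -m creep '[[0,0,0,0.2,0],[0,0,0,0.4,0],[0,0,0,0.55,0],[0,0,0,0.6,0],[0,0,0,0.6,0]]'
python3 -c "
from h import *
go(.586,-.198,.224,0)"
```

```text
t: 15.95
ee_pos: [0.5851, -0.1981, 0.2297]
eef_rot: [0.0, -3.141, -0.001]
ft_force: [0.3, -0.1, -2.8]
grip_width: 0.0357
t: 16.45
ee_pos: [0.5855, -0.1982, 0.2251]
eef_rot: [-0.0, 3.141, -0.0]
ft_force: [0.4, 0.7, -1.3]
grip_width: 0.0357
t 16.45 pos [ 0.5855 -0.1982  0.2251] yaw 0.000 F [ 0.4  0.7 -1.3] | shift [-0.05  0.02  0.11] turn 0.000
```

```bash

python3 -m creep '[[0,0,0,0.1,0],[0,0,0,0.15,0],[0,0,0,0.15,0],[0,0,0,0.15,0]]'
python3 -c "
from h import *
go(.586,-.198,.224,0)
crop(read_camera('side'),270,140,150,120,5,'s11.png')"
```

```text
t: 16.85
ee_pos: [0.5857, -0.1983, 0.224]
eef_rot: [-0.0, 3.141, -0.0]
ft_force: [-2.4, 1.4, 5.0]
grip_width: 0.036
t 16.85 pos [ 0.5857 -0.1983  0.224 ] yaw 0.000 F [-2.4  1.4  5. ] | shift [-0.03  0.03 -0.  ] turn 0.000
```

View pics/s11.png

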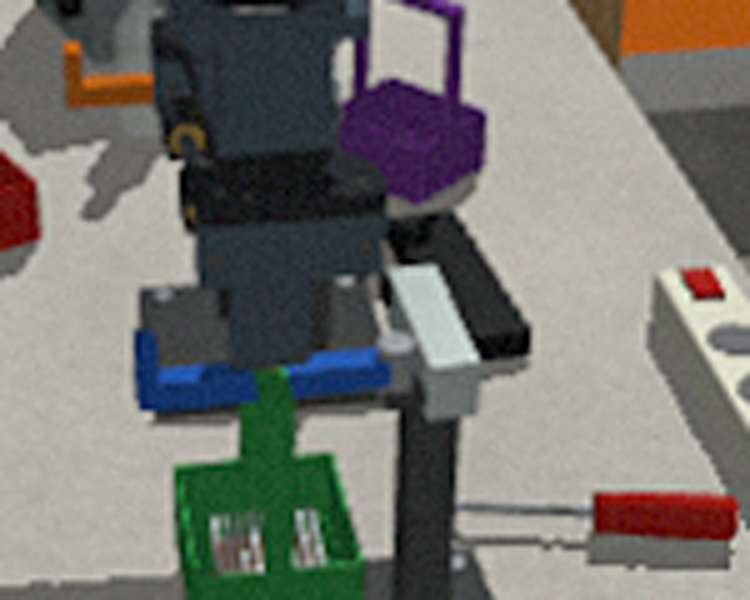

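Contact is made (+5 N) and the bar is resting on the arm, so I'll release.

```bash

python3 -m creep '[[0.45,0,0,-0.1,0],[0.5,0,0,-0.1,0],[0.7,0,0,-0.1,0],[0.7,0,0,-0.1,0],[0.7,0,0,-0.1,0]]'
python3 -m creep '[[0.7,0,0,0,0],[0.7,0,0,-2,0],[0.7,0,0,-6,0],[0.7,0,0,-10,0],[0.7,0,0,-12,0]]'
python3 -m creep '[[0.3,0,4,0,0],[0,0,8,0,0],[0,0,12,0,0],[0,0,16,0,0],[0,0,20,0,0]]'
python3 -c "
from h import *
crop(read_camera('side'),270,120,150,120,5,'s12.png');crop(read_camera('top'),240,150,180,105,4,'t12.png')
go(.586,-.198,.224,0)"
```

```text
t: 17.4
ee_pos: [0.5854, -0.1982, 0.2244]
eef_rot: [0.0, -3.142, -0.0]
ft_force: [-0.8, -0.8, -1.3]
grip_width: 0.0632
t: 17.9
ee_pos: [0.5863, -0.1986, 0.3481]
eef_rot: [-0.0, 3.138, -0.002]
ft_force: [0.1, -0.1, 0.1]
grip_width: 0.0636
t: 18.4
ee_pos: [0.5851, 0.0033, 0.3445]
eef_rot: [-0.0, 3.141, -0.0]
ft_force: [0.1, -0.1, 0.4]
grip_width: 0.0267
t 18.50 pos [0.5852 0.0052 0.3445] yaw 0.003 F [ 0.2 -0.8  0.4] | shift [-1.000e-02 -2.033e+01  1.204e+01] turn 0.003
```

View pics/s12.png

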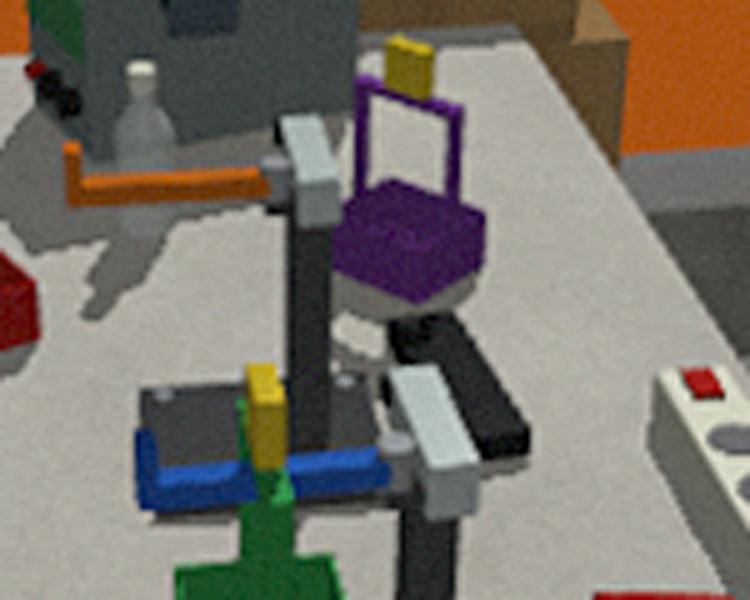

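View pics/t12.png

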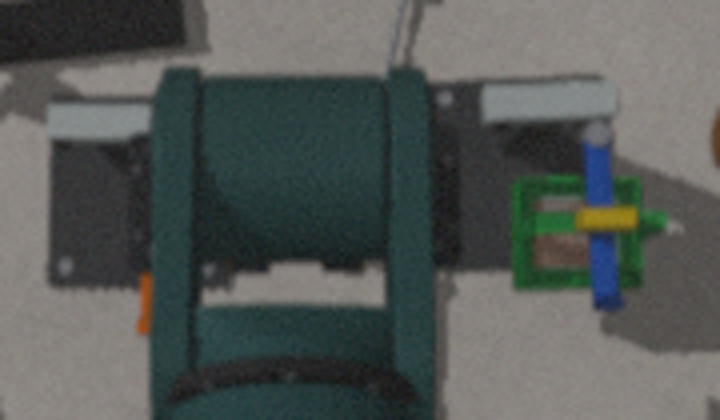

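The basket hangs level on the blue arm and the orange arm is empty. Next I'll fold the orange arm, pushing from its -y side with the contact point inside the tip post.

```bash

python3 -m creep '[[0,1.6,3,0,0],[0,3.2,6,3,0],[0,3.2,6,7,0],[0,3.2,6,11,0],[0,3.2,6,14.2,0]]'
python3 -m creep '[[0,0,0,0,0],[0,0,0,0,0]]'
python3 -c "
from h import *
H=np.array([.638,.1005])
for t in (1.53,1.4,1.2,1.0,.8,.6,.4,.2,.1,0):
    r=.085
    d=.008+.016*np.cos(t)+.0075*np.sin(t)
    p=H+r*np.array([-np.sin(t),np.cos(t)])-d*np.array([np.cos(t),np.sin(t)]); print(t,p.round(4))
go(.553,.065,.2,0)
crop(read_camera('side'),230,80,160,120,5,'s13.png')"
```

```text
t: 19.0
ee_pos: [0.5527, 0.0614, 0.2005]
eef_rot: [0.001, -3.141, 0.0]
ft_force: [0.3, -0.5, -0.1]
grip_width: 0.0007
t: 19.2
ee_pos: [0.5537, 0.0614, 0.2031]
eef_rot: [-0.0, -3.141, 0.0]
ft_force: [0.9, 0.4, -0.1]
grip_width: 0.0002
1.53 [0.5524 0.0878]
1.4 [0.5512 0.0971]
1.2 [0.5512 0.1119]
1.0 [0.5541 0.1271]
0.8 [0.5599 0.1421]
0.6 [0.569  0.1563]
0.4 [0.5813 0.1688]
0.2 [0.5964 0.1788]
0.1 [0.605  0.1826]
0 [0.614  0.1855]
t 19.20 pos [0.5537 0.0614 0.2031] yaw -0.000 F [ 0.9  0.4 -0.1] | shift [0.07 0.36 0.31] turn -0.000
```

View pics/s13.png

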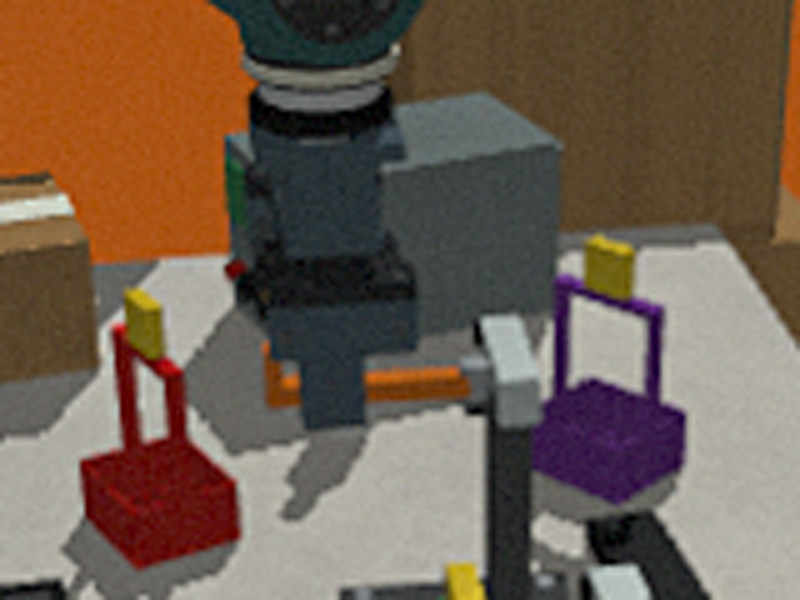

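```bash

python3 -m creep '[[0,0,1.2,0.2,0],[0,0.1,2.4,0.2,0],[0,0.2,3.6,0.2,0],[0,0.2,5,0.2,0],[0,0,6.4,0.2,0]]'
python3 -c "
from h import *
go(.5599,.1421,.2,0)"
python3 -m creep '[[0,-0.3,0.8,0,0],[0,-0.6,1.5,0,0],[0,-1,2.2,0,0],[0,-1.5,2.9,0,0],[0,-2.1,3.6,0,0]]'
python3 -c "
from h import *
go(.5813,.1688,.2,0)"
```

```text
t: 19.75
ee_pos: [0.5533, 0.1272, 0.2007]
eef_rot: [-0.001, 3.141, -0.0]
ft_force: [-0.1, -1.8, 0.4]
grip_width: 0.0002
t 19.75 pos [0.5533 0.1272 0.2007] yaw 0.001 F [-0.1 -1.8  0.4] | shift [-0.66  1.49  0.07] turn 0.001
t: 20.25
ee_pos: [0.5747, 0.1622, 0.2003]
eef_rot: [-0.0, -3.141, 0.0]
ft_force: [-1.1, -2.5, 0.5]
grip_width: 0.0005
t 20.25 pos [0.5747 0.1622 0.2003] yaw -0.000 F [-1.1 -2.5  0.5] | shift [-0.66  0.66  0.03] turn -0.000
```

```bash

python3 -m creep '[[0,-0.6,0.6,0,0],[0,-1.2,1,0,0],[0,-1.8,1.4,0,0],[0,-2.4,1.7,0,0],[0,-3,1.9,0,0]]'
python3 -m creep '[[0,-0.4,0.1,0,0],[0,-0.7,0.2,0,0],[0,-0.9,0.2,0,0],[0,-0.9,0.2,0,0]]'
python3 -c "
from h import *
go(.614,.1855,.2,0)"
```

```text
t: 20.75
ee_pos: [0.6049, 0.181, 0.2004]
eef_rot: [0.0, -3.142, 0.0]
ft_force: [-1.2, -1.5, -0.1]
grip_width: 0.0006
t: 21.15
ee_pos: [0.6136, 0.1828, 0.2004]
eef_rot: [-0.0, 3.141, 0.0]
ft_force: [-0.5, -0.0, 0.8]
grip_width: 0.0003
t 21.15 pos [0.6136 0.1828 0.2004] yaw 0.000 F [-0.5 -0.   0.8] | shift [-0.04  0.27  0.04] turn 0.000
```

```bash

python3 -m creep '[[0,-0.2,0,0,0],[0,-0.3,0,0,0],[0,-0.3,0,0,0]]'
python3 -m creep '[[0,-0.2,0,0,0],[0,-0.3,0,0,0],[0,-0.3,0,0,0]]'
```

```text
t: 21.45
ee_pos: [0.6162, 0.1829, 0.2004]
eef_rot: [0.0, -3.141, -0.0]
ft_force: [-3.1, 1.7, 0.7]
grip_width: 0.0003
t: 21.75
ee_pos: [0.6168, 0.1829, 0.2002]
eef_rot: [0.0, -3.135, 0.001]
ft_force: [-22.7, 1.2, 14.1]
grip_width: 0.0004
```

At its stop (22 N). I'll retreat and look.

```bash

python3 -m creep '[[0,1.5,0,0,0],[0,3,0,-3,0],[0,6,0,-8,0],[0,8,1,-12,0],[0,10,4,-14,0]]'
python3 -m creep '[[0,2,5,0,0],[0,4,10,0,0],[0,6,15,0,0],[0,8,20,0,0],[0,8,20,0,0]]'
python3 -c "
from h import *
crop(read_camera('side'),230,120,160,120,5,'s14.png');crop(read_camera('top'),240,150,160,105,5,'t14.png')
cv2.imwrite('pics/top14.png',read_camera('top'));cv2.imwrite('pics/side14.png',read_camera('side'))
go(.614,.1855,.2,0)"
```

```text
t: 22.25
ee_pos: [0.5193, 0.222, 0.3442]
eef_rot: [0.003, 3.137, 0.002]
ft_force: [1.0, 0.9, -0.1]
grip_width: 0.0003
t: 22.75
ee_pos: [0.4375, 0.4259, 0.3406]
eef_rot: [-0.004, 3.141, 0.002]
ft_force: [-0.1, -0.3, 0.5]
grip_width: 0.0002
t 22.95 pos [0.4395 0.4221 0.3403] yaw 0.001 F [-0.1 -0.7  0.7] | shift [-17.43 -23.67  14.04] turn 0.001
```

View pics/s14.png

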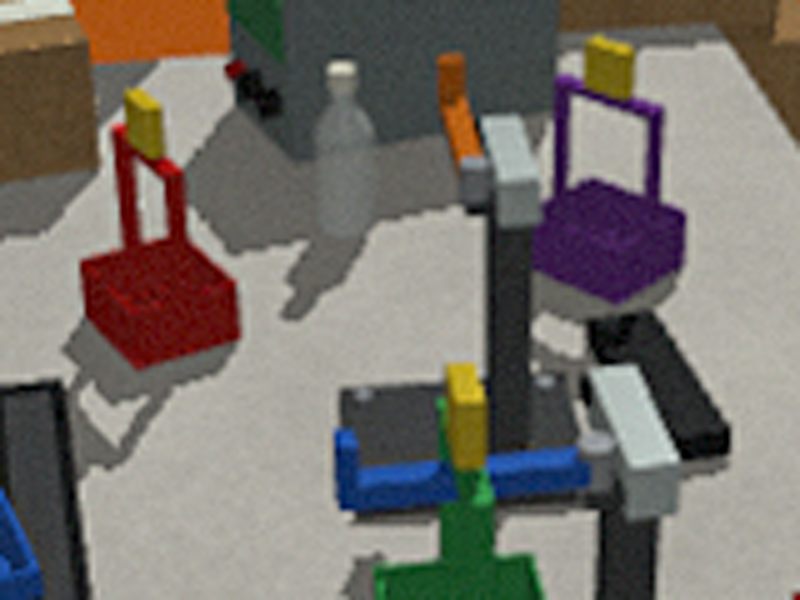

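View pics/t14.png

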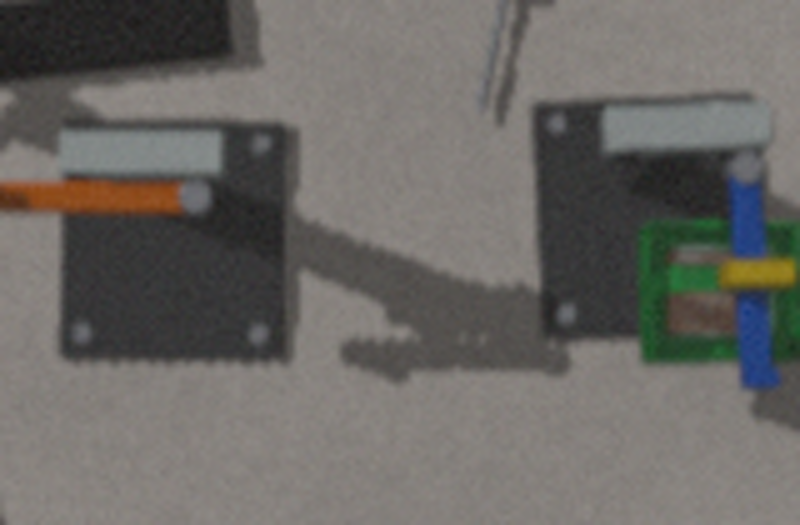

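View pics/top14.png

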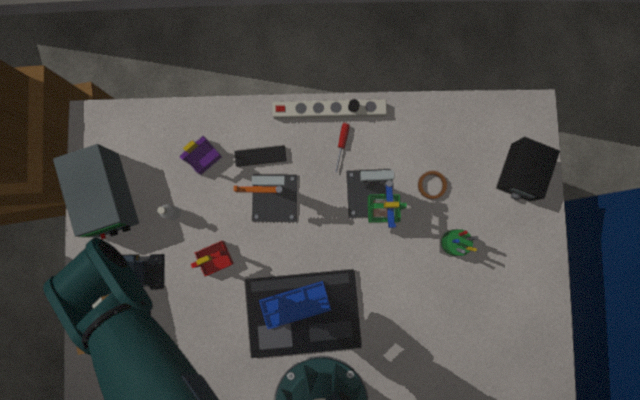

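The orange arm is folded, the blue arm is out with the basket on it, and the bystanders look unchanged. I'll confirm with numbers.

```bash
python3 - <<'E'
from h import *
a=cv2.imread('pics/top0.png');b=cv2.imread('pics/top14.png')
hs=cv2.cvtColor(b,cv2.COLOR_BGR2HSV)
m=cv2.inRange(hs,(5,150,90),(16,255,255)); m[:, :225]=0;m[:,300:]=0;m[:170]=0;m[210:]=0
y,x=np.nonzero(m);P=plane('top',np.c_[x,y],.21)
print('orange yaw of arm vs +y',np.polyfit(P[:,1],P[:,0],1)[0], len(x))
m=cv2.inRange(hs,(108,120,70),(125,255,255)); m[:, :375]=0;m[:,410:]=0;m[:180]=0;m[230:]=0
y,x=np.nonzero(m);P=plane('top',np.c_[x,y],.21);print('blue',np.polyfit(P[:,0],P[:,1],1)[0],len(x))
d=cv2.absdiff(a,b).max(2); d=cv2.medianBlur(d,5)
for n,(u,v,w,h) in dict(screw=(330,115,28,60),pot=(440,225,40,35),tape=(415,168,36,36),batt=(230,142,62,26),bottle=(155,200,25,20),red=(190,240,45,40),purple=(175,132,50,45)).items():
    r=d[v:v+h,u:u+w]; print(n,r.max(),(r>40).sum())
E
```

```text
orange yaw of arm vs +y 0.06782146732757928 207
blue 0.03915669142134986 192
screw 8 0
pot 47 62
tape 8 0
batt 8 0
bottle 8 0
red 9 0
purple 8 0
```

View pics/side14.png

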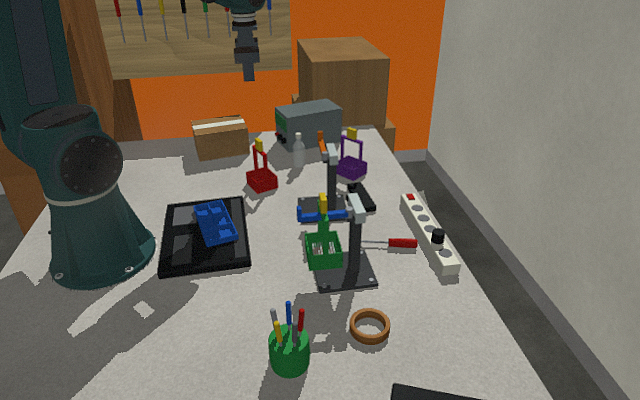

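```bash
python3 - <<'E'
from h import *
a=cv2.imread('pics/side0.png');b=cv2.imread('pics/side14.png')
d=cv2.medianBlur(cv2.absdiff(a,b).max(2),5)
r=d[298:380,262:315];print('pot side',r.max(),(r>40).sum())
d=cv2.medianBlur(cv2.absdiff(cv2.imread('pics/top0.png'),cv2.imread('pics/top14.png')).max(2),5)[225:260,440:480]
y,x=np.nonzero(d>40);print(x.min()+440,x.max()+440,y.min()+225,y.max()+225)
b=cv2.imread('pics/top14.png')
crop(b,225,165,80,60,10,'t15.png')
E
```

```text
pot side 78 685
440 446 225 237
```

View pics/t15.png

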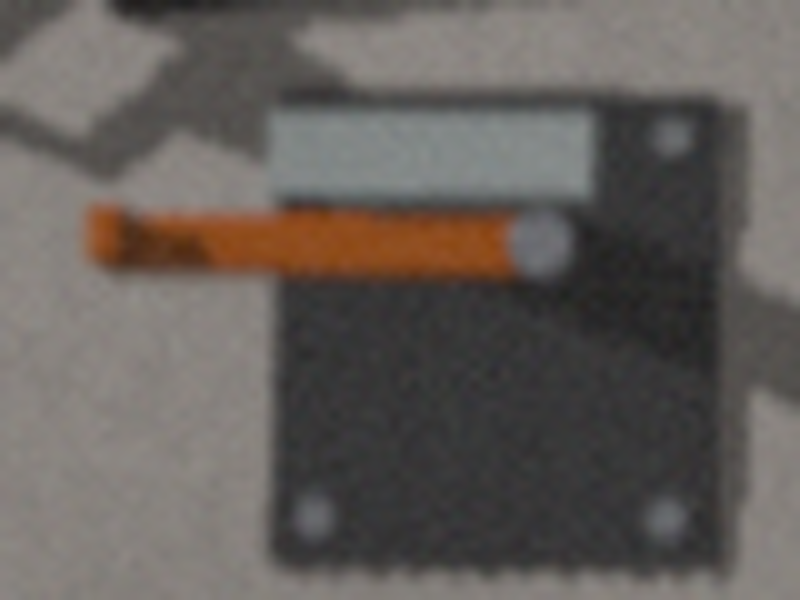

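The orange arm is parallel to its crossbar (crop: pin 540,243; tip 105,237). In the top view, the only difference near the pot is a corner patch at (440–446, 225–237), which fits the basket's new shadow. Handing in.

```bash
python3 -c "
from bench import robot
print(robot.job_done())"
```

```text
the job is handed in; nothing more can be done
None
```

I swung the blue arm out to its end stop, moved the basket with its heat sink from the orange arm to the blue arm, then folded the empty orange arm to its stop. I handed the job in after about 23 of the 72 s.

**Final checks**
- **Blue arm and basket:** the last pictures show the blue arm fully out, with the basket hanging level on it and the heat sink inside.
- **Orange arm:** it lies flat along its crossbar. A line fit gave 0.068 rad for orange and 0.039 rad for blue. I put these offsets down to the raised tip posts in the picture; the push forces at the end stops and the crops agree with fully folded and fully out.
- **Bystanders:** the screwdriver, tape, battery pack and bottle, plus the red and purple baskets, are unchanged from the first pictures.
- **Driver pot:** it stands at the same pixel in both views, but the image differences around it were not clean. In the top view only a corner patch changed, which fits the basket's new shadow. The side view also changed near it (685 pixels); I did not trace that, but the gripper never came near the pot.

**What went wrong:** while swinging the blue arm, the closed fingers pressed on its tip post. The wrist read 44 N along the arm (about 51 N in all). Pressing it against its end stop then read about 48 N along the push (about 49 N in all). Both are below the 120 N wrist limit. The contact looked to be at the fingers rather than the gripper's body, to which the 40 N limit applies, but I could not confirm that.

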